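Index the banding wheel to the next panel line and lock it

TASK

The cup on the dividing wheel is ready for its next painted panel line. With your fingertips turn the wheel, for instance by pushing one of its two upright bat pins round, until the red mark on the wheelhead lines up with the blue line on the white collar, and then push the black lock knob fully in so that its pin seats in the wheel's edge and holds it there. Leave the cup standing in the middle of the wheel, do not pick anything up, and leave the things around it where they are.

Things in the scene. Friction and masses are not known exactly. Their poses are not given: they have to be found in the camera images.
- stand: dark cast stand (foot 176 mm across) fixed to the table, origin at its underside on the wheel's axis. Its white collar (260 mm across, top 66 mm above the table) does not turn; black ticks every 5 degrees (longer every 30) and three bold 5 x 22 mm lines, blue, yellow, green, 120 degrees apart. +y points from the lock knob to the axis, -x from the axis to the blue line; its yaw varies.
- wheel_centre (a point): centre of the wheelhead's flat top, on its vertical axis, 84 mm above the table (axes as the stand's; they do not turn with the wheel). The wheelhead is an aluminium disc, 200 mm in diameter and 16 mm thick, its top 18 mm above the collar; a small cup stands in its middle.
- wheelhead (a joint): angle of the wheelhead in rad: 0 when the red mark is exactly at the blue line; grows counter-clockwise seen from above. It has no stops, turns with light friction (about 0.06 N m) and stays where it is left.
- index_mark (a point): the outer end of the red index mark (a line 5 mm wide, 22 mm long, on the wheelhead's top at its edge), 102 mm from the axis, at the height of the top
- blue_line (a point): the inner end of the blue line on the collar, 102 mm from the axis, 66 mm above the table: the mark is in line with it when the two points stand one above the other
- bat_pin_a (a point): top centre of one of the two steel bat pins: upright pins 10 mm in diameter that stand 16 mm up from the wheelhead's top, 80 mm from the axis. Pin a stands a quarter turn clockwise (from above) from the red mark. Push it sideways to turn the wheel.
- bat_pin_b (a point): top centre of the other bat pin, opposite pin a (a quarter turn counter-clockwise from the red mark)
- lock_knob (a point): centre of the outer face of the black lock knob (27 mm in diameter, on a horizontal 10 mm index pin) outside the collar, 76 mm above the table, 178 mm from the wheel's axis when fully out. It faces away from the wheel and is pushed straight towards the axis. Outside it is free space; its underside is 62 mm above the open table.
- plunger (a joint): how far the lock knob is pushed in, in m: 0 out, 0.014 fully in. About 2.5 N of friction; stays where left. Its round nose meets the wheel's edge at 0.003 and goes on only at one of twelve 11 mm holes in the edge, 30 degrees apart; one faces it when red mark and blue line agree. Within about 3 mm at the edge (1.5 degrees) the nose draws the wheel true as it enters.
- cup_mid (a point): centre, half-way up, of the small speckled grey-brown cup (62 mm in diameter, 60 mm tall) that stands loose in the middle of the wheelhead and turns with it
- yellow_jar: small white jar with yellow lid, 48 mm in diameter, 68 mm tall, on the table; origin at the centre of its underside
- blue_tile: flat blue glazed test tile, 66 x 36 x 7 mm, on the table; origin at the centre of its underside
- liner_brush: paint brush, 175 mm long, 9 mm thick, lying on the table; origin under its middle

How it is judged (in metres and radians):
On the way, in this order (a step that is already met when the one before it is completed fails the run):
1. the red mark lines up with the blue line (within 5 mm at the wheel's edge) while the lock pin has not yet entered (horizontal distance between index_mark and blue_line below 0.005 m and value of joint plunger below 0.006 m), for 0.2 s.
2. the lock knob is pushed home with the mark at the line (value of joint plunger above 0.0115 m and horizontal distance between index_mark and blue_line below 0.003 m), for 0.2 s.
At the end, for the whole second after the job is handed in: The red mark stands at the blue line (within 3 mm at the wheel's edge), the lock knob is pushed in at least 11.5 of its 14 mm, the wheel is at rest and the cup stands upright within 12 mm of the wheel's middle (all of step 2 and velocity of joint wheelhead between -0.05 and 0.05 rad/s and horizontal distance between cup_mid and wheel_centre below 0.012 m and angle between cup_mid's own z axis and vertical below 0.1 rad and z of cup_mid in the frame of wheel_centre between 0.026 and 0.034 m); the robot touches nothing.
It fails at once if the cup is lifted, tipped or pushed off the middle of the wheel (z of cup_mid in the frame of wheel_centre above 0.04 m or angle between cup_mid's own z axis and vertical above 0.25 rad or horizontal distance between cup_mid and wheel_centre above 0.02 m).
It fails at once if the jar, tile or brush is moved more than 20 mm (distance of any of yellow_jar, blue_tile, liner_brush from where it was at the start of the episode above 0.02 m).
It also fails if it takes over 48 s, if anything falls off the work surface, if the arm or the gripper's body presses on something with over 40 N, if the wrist force passes 120 N, or if a joint passes its speed limit or range.

ROBOT

A 6-joint arm with a two-finger parallel gripper is mounted at the origin on a cart in front of the work surface, level with it; the furniture and walls round the work are solid. World frame = base frame: x ahead of the robot, y to its left, z up, the work surface at z = 0. Lengths are in mm, angles in rad, forces in N, time in s.
With the tool pointing down it reaches from about 275 to 875 mm from the base axis. Payload 12.5 kg.
Tool frame: the origin (TCP) lies midway between the tips of the shut fingers; the grasp point (between the pads) lies 19 mm behind it (bot.grip_depth is the z of the grasp point in the tool frame, in mm); z points along the fingers, y is the line along which they close (so a half turn about z gives the same grasp; the last joint's range is limited). The gripper opens to 85 mm and grips with 20 to 120 N. Pads are 22 mm wide; open, the fingers measure 114 mm over their backs; the gripper's body (76 mm by 85 mm) begins 54 mm behind the grasp point. The pads swing forward as they close: fully open they stand 13 mm farther back than shut.
Start: joints at [1.104, 0.351, 1.652, -0, 1.139, -0.085], TCP at [204.893, 510.395, 231.29] pointing down, gripper open.
Joint ranges: [-2.75, 2.75], [-0.79, 2.1], [0.01, 2.65], [-1.57, 4.71], [0.07, 3.14], [-2.87, 2.87]. Speed limits (rad/s): [2.22, 2.22, 2.79, 3.14, 3.14, 3.14].

INTERFACE

Orientations are given as a unit quaternion [x, y, z, w].
In Python, from plant import bot gives the robot as it stands.
- The arm moves only by the shell command python3 -m creep 'ROWS' [OPENING] [FORCE]. ROWS is JSON, a list of rows, each a list of 6 numbers: the shift along the tool's x, y, z in m, then the turn, a rotation vector about the tool's x, y, z in degrees. A call has exactly 5 rows; each row shifts and turns the commanded pose from where the row before left it, along the tool's axes as they then stand; what a row does not reach is not made up. A row lasts 1/8 s, in which the tool goes at most 62.5 mm and 10.7 degrees, less where a joint would pass 70% of its speed; a pose out of reach is approached as far as the arm can. A call is refused whole if a number of a shift passes 0.0625 or a number of a turn 10.7, either way. A call with a gripper value outside its range is refused whole. OPENING is the opening, from 0 (shut) to 1 (fully open), set as the call begins (- or left out, the last holds). The fingers move at their own pace and stop on an object; FORCE is the grip in N (left out, the last holds). Time passes only in rows, so rows that do not move let the fingers close, or fill a call up. It gives the time, the measured TCP pose, the force, the opening and the grip force at its end, in the units of the state.
- bot.sense(): the state, without advancing time (a new reading comes with each control period).
- bot.get_image(name): name is "side" or "top" or "wrist"; returns a dict with "color" (384x512x3 uint8, red, green, blue), "depth" (384x512 float32, mm along the optical axis (not along the pixel's ray), 0 where there is no reading), "fov_y" (degrees; the focal length in pixels is half the picture's height over the tangent of half this angle, whatever the lens; pixels are square), "cx", "cy" (the principal point, pixels), "xyz" and "orientation" of the camera in the world; the wrist camera has in their place "hand_eye" (4x4, takes a point from camera to tool coordinates, whose origin is the TCP and whose axes are the flange's). Camera axes: x right, y down, z forward; pixel columns grow to the right and rows downward; lengths in mm; the calibration is good to about 2 mm. A picture is of the moment at which its call begins: read the wrist's pose just before it.
- bot.hand_in(): hands the job in; it is judged then, once.
The state is a dict: "time": time; "joint_pos": joint angles; "qd": joint speeds; "tau": joint torques, N m; "eef_pos": TCP position; "tool_rot": TCP orientation; "ft_force": force on the tool from outside, world axes, zero at the start; "moment": the same for the moment, N m; "gripper_width": opening from 0.0 (shut) to 1.0 (fully open); "grasp_force": force on a finger pad.
Only numpy, scipy, OpenCV 4.12 (cv2) and the standard library are available. Lean on these libraries where they do the work, as an engineer would, in place of code of your own. Each camera call takes 0.05 s, during which the arm holds its last target. There are 200 camera calls.

## Working session

There is one attempt and no reset: what is moved stays moved. The work goes in short steps, Python scripts to look and compute and a shell command to move; the robot and the scene stay as the last step left them, time stands still between calls to the robot, and variables do not carry over. Pictures are saved under pics/ and viewed, at most 10 in all, crops included, and the job is handed in when it is done.

```bash
mkdir -p pics; cat > h.py <<'E'
import numpy as np,cv2
from scipy.spatial.transform import Rotation as R
from plant import bot
def grab(n):
    s=bot.sense();im=bot.get_image(n)
    if n=="wrist":
        T=np.eye(4);T[:3,:3]=R.from_quat(s["tool_rot"]).as_matrix();T[:3,3]=s["eef_pos"];T=T@np.array(im["hand_eye"])
    else:
        T=np.eye(4);T[:3,:3]=R.from_quat(im["orientation"]).as_matrix();T[:3,3]=im["xyz"]
    im["T"]=T;im["f"]=im["color"].shape[0]/2/np.tan(np.radians(im["fov_y"])/2);return im
def plane(im,uv,z):
    uv=np.atleast_2d(uv).astype(float);T=im["T"]
    d=np.c_[(uv[:,0]-im["cx"])/im["f"],(uv[:,1]-im["cy"])/im["f"],np.ones(len(uv))]@T[:3,:3].T
    return T[:3,3]+d*((z-T[2,3])/d[:,2:])
def save(im,n): cv2.imwrite("pics/"+n+".png",im["color"][:,:,::-1])
E
python3 - <<'E'
from h import *
import pickle
s=bot.sense();print(s["tool_rot"],s["eef_pos"],s["ft_force"],s["time"])
a=[]
for n in("top","side"):
    im=grab(n);print(n,im["T"].round(2).tolist(),im["f"],im["cx"],im["cy"]);pickle.dump(im,open(n+".pkl","wb"));a.append(im["color"])
v=cv2.resize(a[0],(800,600),interpolation=cv2.INTER_CUBIC);cv2.imwrite("pics/top1.png",v[:,:,::-1])
v=cv2.resize(a[1],(800,600),interpolation=cv2.INTER_CUBIC);cv2.imwrite("pics/side1.png",v[:,:,::-1])
E
```

```text
[ 1.89743286e-01  9.81833557e-01 -5.66849010e-04 -1.74414292e-04] [204.72935446 510.11852727 230.74676793] [-0.35136673 -0.63697602  0.31129771] 0.0
top [[-0.0, -0.99, 0.11, 501.37], [-1.0, 0.0, -0.02, 50.45], [0.02, -0.11, -0.99, 1138.04], [0.0, 0.0, 0.0, 1.0]] 467.15108678591037 262.9641868815055 190.63277082295824
side [[1.0, -0.03, 0.05, 573.68], [-0.06, -0.53, 0.84, -678.46], [0.0, -0.85, -0.53, 553.99], [0.0, 0.0, 0.0, 1.0]] 352.21064362301706 258.50538393243465 191.802158517219
```

View pics/top1.png

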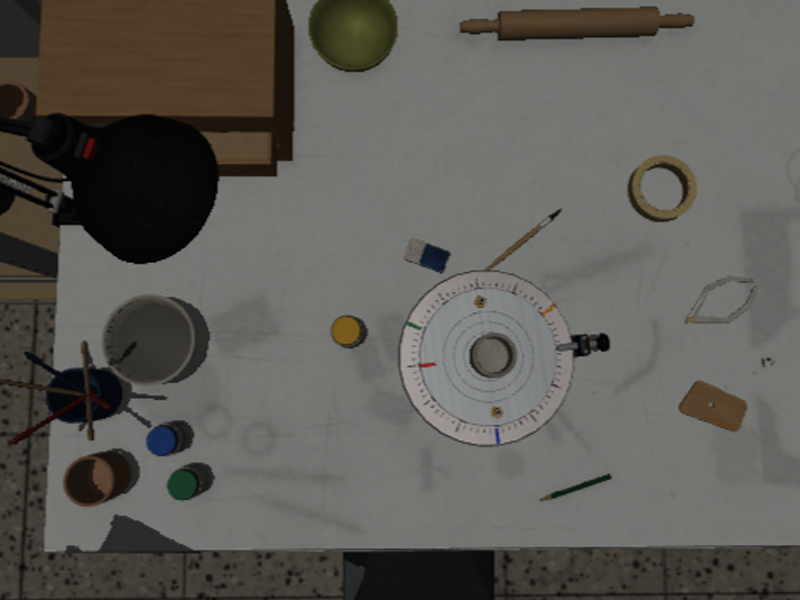

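View pics/side1.png

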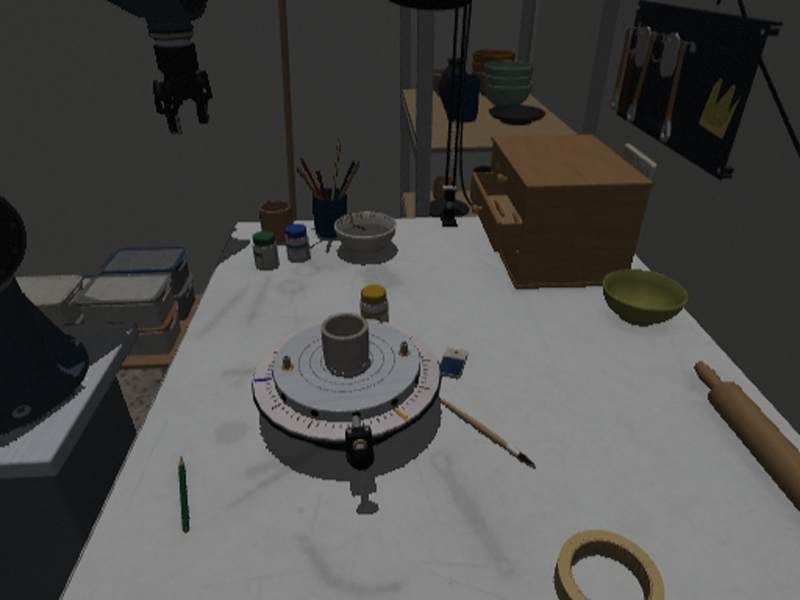

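The top view (scaled 1.5625x) shows the wheel centre near (490,355), red mark (427,365), blue line (498,436), pins (480,301) and (497,412), and knob (603,342). The side view confirms this layout, with the knob facing −y. The red mark has to turn about 85° counter-clockwise, so pin b is the near one.

```bash
cat > meas.py <<'E'
from h import *
def blobs(m,amin=4):
    n,l,s,c=cv2.connectedComponentsWithStats(m.astype(np.uint8));return [(int(s[i,4]),c[i]) for i in range(1,n) if s[i,4]>=amin]
def masks(im):
    h=cv2.cvtColor(im["color"],cv2.COLOR_RGB2HSV).astype(int);H,S,V=h[...,0],h[...,1],h[...,2]
    return dict(red=((H<6)|(H>174))&(S>120)&(V>60),blue=(H>110)&(H<130)&(S>110)&(V>60),green=(H>55)&(H<90)&(S>90)&(V>50),yel=(H>10)&(H<25)&(S>120)&(V>80))
E
python3 - <<'E'
from meas import *
import pickle
im=pickle.load(open("top.pkl","rb"))
for k,m in masks(im).items():
    z=84 if k=="red" else 66
    for a,c in blobs(m):
        p=plane(im,c,z)[0]
        if 250<p[0]<650 and -250<p[1]<250: print(k,a,c.round(1),p.round(1))
for n,u,z in(("centre",(490,355),144),("pinb",(497,412),100),("pina",(480,301),100),("knob",(608,342),76)):
    print(n,plane(im,np.array(u)/1.5625,z)[0].round(1))
# dark knob
V=im["color"].max(2);m=np.zeros_like(V);m[205:240,360:400]=V[205:240,360:400]<35
print(blobs(m))
E
```

```text
red 19 [273.3 233.1] [523.7   6.2  84. ]
blue 15 [317.9 278.4] [421.5 -95.2  66. ]
green 13 [264.7 208.4] [580.7  24.9  66. ]
yel 17 [305.9 193.5] [615.  -70.5  66. ]
yel 21 [350.5 198. ] [ 604.6 -173.8   66. ]
yel 251 [220.8 211.1] [574.6 125.7  66. ]
yel 15 [316.7 263.2] [455.5 -93.2  66. ]
centre [534.7 -77.2 144. ]
pinb [455.9 -91.6 100. ]
pina [613.4 -69.6 100. ]
knob [ 555.6 -259.2   76. ]
[(110, array([371.66363636, 220.83636364])), (76, array([385.15789474, 218.88157895]))]
```

```bash

python3 -m creep '[[-0.0305,-0.031,0.003,0,0,0],[-0.0305,-0.031,0.003,0,0,0],[-0.0305,-0.031,0.003,0,0,0],[-0.0305,-0.031,0.003,0,0,0],[-0.0305,-0.031,0.003,0,0,0]]' 0.35 20
python3 -m creep '[[-0.0305,-0.031,0.003,0,0,0],[-0.0305,-0.031,0.003,0,0,0],[-0.0305,-0.031,0.003,0,0,0],[-0.0305,-0.031,0.003,0,0,0],[-0.0305,-0.031,0.003,0,0,0]]'
python3 -m creep '[[-0.0305,-0.031,0.003,0,0,0],[-0.0305,-0.031,0.003,0,0,0],[-0.0305,-0.031,0.003,0,0,0],[-0.0305,-0.031,0.003,0,0,0],[-0.0305,-0.031,0.003,0,0,0]]'
for i in 1; do :; done
python3 -m creep '[[0,0,0,0,0,10],[0,0,0,0,0,10],[0,0,0,0,0,10],[0,0,0,0,0,10],[0,0,0,0,0,10]]'
python3 -m creep '[[0,0,0,0,0,10],[0,0,0,0,0,10],[0,0,0,0,0,10],[0,0,0,0,0,10],[0,0,0,0,0,10]]'
python3 -m creep '[[0,0,0,0,0,10],[0,0,0,0,0,10],[0,0,0,0,0,10],[0,0,0,0,0,10],[0,0,0,0,0,10]]'
python3 - <<'E'
from meas import *
s=bot.sense();print(s["eef_pos"].round(1) if hasattr(s["eef_pos"],'round') else s["eef_pos"],R.from_quat(s["tool_rot"]).as_matrix().round(3).tolist(),s["joint_pos"],s["time"])
im=grab("wrist");cv2.imwrite("pics/w1.png",cv2.resize(im["color"],(800,600))[:,:,::-1])
for k,m in masks(im).items():
    z=84 if k=="red" else 66
    for a,c in blobs(m,10): print(k,a,c.round(1),plane(im,c,z)[0].round(1),plane(im,c,100)[0].round(1))
E
```

```text
time: 0.72
eef_pos: [288.9, 308.4, 216.1]
tool_rot: [0.19, 0.982, -0.0, -0.0]
ft_force: [0.5, -0.2, -0.1]
gripper_width: 0.354
grasp_force: 0.0
time: 1.35
eef_pos: [372.7, 107.7, 201.2]
tool_rot: [0.19, 0.982, 0.0, 0.0]
ft_force: [0.9, 0.4, 0.3]
gripper_width: 0.351
grasp_force: 0.0
time: 1.98
eef_pos: [456.5, -93.0, 186.0]
tool_rot: [0.19, 0.982, 0.0, -0.0]
ft_force: [0.8, -0.2, -0.4]
gripper_width: 0.348
grasp_force: 0.0
time: 2.6
eef_pos: [456.0, -91.5, 186.1]
tool_rot: [0.589, 0.808, -0.0, -0.0]
ft_force: [-0.5, -0.2, -0.7]
gripper_width: 0.346
grasp_force: 0.0
time: 3.22
eef_pos: [456.0, -91.5, 186.1]
tool_rot: [0.875, 0.483, -0.0, -0.0]
ft_force: [-0.4, -0.1, 0.1]
gripper_width: 0.348
grasp_force: 0.0
time: 3.85
eef_pos: [456.0, -91.5, 186.1]
tool_rot: [0.998, 0.068, -0.0, -0.0]
ft_force: [0.4, -0.5, -0.7]
gripper_width: 0.351
grasp_force: 0.0
[456.  -91.5 186.1] [[0.991, 0.136, -0.001], [0.136, -0.991, 0.0], [-0.001, -0.0, -1.0]] [-2.98176548e-01  2.55708859e-01  1.91037333e+00 -3.02863639e-05
  9.76087910e-01  1.13653960e+00] 3.85
red 174 [126.8  81.6] [523.1   7.2  84. ] [523.9   1.6 100. ]
blue 103 [251.1 227.5] [417.9 -93.2  66. ] [433.2 -91.4 100. ]
green 232 [367.8 285.2] [ 375.9 -205.1   66. ] [ 396.6 -188.8  100. ]
yel 78 [399.    3.3] [ 599.5 -172.    66. ] [ 591.4 -160.   100. ]
yel 27 [245.5 193.4] [447.5 -84.6  66. ] [459.  -83.9 100. ]
```

View pics/w1.png

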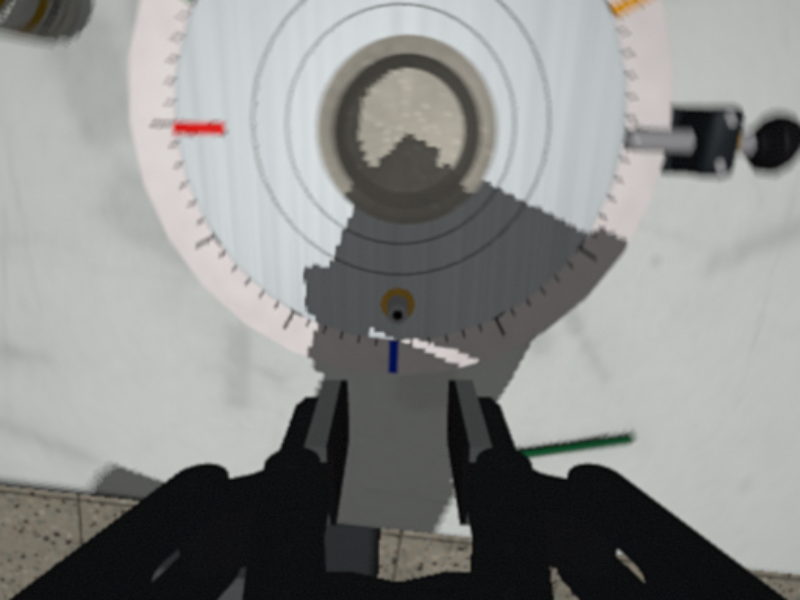

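The wrist view shows pin b at about (397,312), scaled, squarely between the fingers, and the blue line at (393,355). I'll descend and close on the pin.

```bash

python3 -m creep '[[0,0,0.019,0,0,0],[0,0,0.019,0,0,0],[0,0,0.019,0,0,0],[0,0,0.019,0,0,0],[0,0,0.019,0,0,0]]'
python3 -m creep '[[0,0,0,0,0,0],[0,0,0,0,0,0],[0,0,0,0,0,0],[0,0,0,0,0,0],[0,0,0,0,0,0]]' 0 20
python3 -m creep '[[0,0,0,0,0,0],[0,0,0,0,0,0],[0,0,0,0,0,0],[0,0,0,0,0,0],[0,0,0,0,0,0]]'
```

```text
time: 4.53
eef_pos: [456.1, -91.6, 90.6]
tool_rot: [0.997, 0.072, -0.0, -0.0]
ft_force: [0.2, 0.4, 0.2]
gripper_width: 0.352
grasp_force: 0.0
time: 5.15
eef_pos: [455.7, -91.4, 91.1]
tool_rot: [0.997, 0.071, -0.001, -0.0]
ft_force: [-1.2, 0.1, -16.8]
gripper_width: 0.099
grasp_force: 19.2
time: 5.78
eef_pos: [455.8, -91.5, 91.1]
tool_rot: [0.997, 0.071, -0.001, -0.0]
ft_force: [-4.2, 0.5, -17.4]
gripper_width: 0.096
grasp_force: 19.2
```

```bash

python3 -m creep '[[0.0001,0.0062,0,0,0,-4.45],[0.0001,0.0062,0,0,0,-4.45],[0.0001,0.0062,0,0,0,-4.45],[0.0001,0.0063,0,0,0,-4.45],[0.0001,0.0063,0,0,0,-4.45]]'
python3 -m creep '[[0.0001,0.0062,0,0,0,-4.45],[0.0001,0.0062,0,0,0,-4.45],[0.0001,0.0062,0,0,0,-4.45],[0.0001,0.0063,0,0,0,-4.45],[0.0001,0.0063,0,0,0,-4.45]]'
python3 - <<'E'
from meas import *
im=grab("top")
for k in("red","blue","green","yel"):
    for a,c in blobs(masks(im)[k]):
        p=plane(im,c,84 if k=="red" else 66)[0]
        if np.hypot(p[0]-535,p[1]+81)<130: print(k,a,p.round(1),np.degrees(np.arctan2(p[1]+81.4,p[0]-535.6)).round(1))
cv2.imwrite("pics/top2.png",im["color"][130:310,200:420,::-1])
E
```

```text
time: 6.4
eef_pos: [466.0, -121.2, 91.1]
tool_rot: [0.965, 0.263, 0.0, 0.0]
ft_force: [0.6, 2.2, -20.8]
gripper_width: 0.095
grasp_force: 19.1
time: 7.02
eef_pos: [486.7, -144.2, 91.2]
tool_rot: [0.896, 0.444, 0.001, -0.0]
ft_force: [4.7, 8.6, -21.5]
gripper_width: 0.097
grasp_force: 19.2
red 18 [464.  -27.6  84. ] 143.1
green 13 [580.7  24.9  66. ] 67.0
yel 20 [ 605.  -174.2   66. ] -53.2
yel 12 [582.7 -16.7  66. ] 54.0
```

View pics/top2.png

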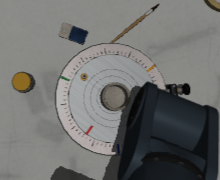

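The crop shows the red mark at about (88,130), partway round, and the cup still centred. It has turned 45.4° and about 43.8° remains.

```bash

python3 -m creep '[[0.0001,0.0062,0,0,0,-4.4],[0.0001,0.0062,0,0,0,-4.4],[0.0001,0.0062,0,0,0,-4.4],[0.0001,0.0062,0,0,0,-4.4],[0.0001,0.0062,0,0,0,-4.4]]'
python3 -m creep '[[0.0001,0.0062,0,0,0,-4.4],[0.0001,0.0062,0,0,0,-4.4],[0.0001,0.0062,0,0,0,-4.4],[0.0001,0.0062,0,0,0,-4.4],[0,0,0,0,0,0]]'
python3 - <<'E'
from meas import *
for n in("top","wrist","side"):
  im=grab(n)
  for k in("red","blue","green","yel"):
    for a,c in blobs(masks(im)[k]):
        p=plane(im,c,84 if k=="red" else 66)[0]
        if np.hypot(p[0]-535,p[1]+81)<130: print(n,k,a,p.round(1),np.degrees(np.arctan2(p[1]+81.4,p[0]-535.6)).round(1))
  if n=="wrist":cv2.imwrite("pics/w3.png",im["color"][:,:,::-1])
E
```

```text
time: 7.7
eef_pos: [514.1, -157.8, 91.4]
tool_rot: [0.795, 0.607, 0.001, -0.0]
ft_force: [2.6, 14.9, -14.7]
gripper_width: 0.094
grasp_force: 19.5
time: 8.32
eef_pos: [538.1, -160.1, 91.3]
tool_rot: [0.693, 0.721, 0.001, -0.001]
ft_force: [-0.4, 18.0, -10.7]
gripper_width: 0.102
grasp_force: 19.9
top red 15 [445.7 -87.2  84. ] -176.3
top green 13 [580.7  24.9  66. ] 67.0
top yel 18 [531.2  -1.1  66. ] 93.2
wrist red 609 [444.1 -85.1  84. ] -177.7
wrist blue 225 [417.6 -93.9  66. ] -173.9
wrist yel 116 [ 538.2 -163.7   66. ] -88.2
wrist yel 208 [ 604.7 -175.1   66. ] -53.6
side red 12 [443.4 -88.3  84. ] -175.7
side yel 6 [ 607.5 -180.4   66. ] -54.0
```

View pics/w3.png

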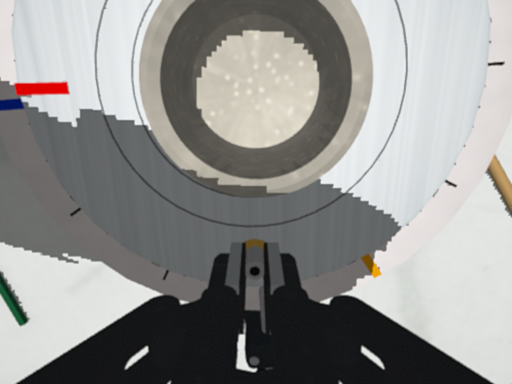

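The wrist view shows red (41,88) just short of blue (10,104), about 3.5° remaining. I'll nudge it the rest of the way.

```bash

python3 -m creep '[[0.0005,0.0024,0,0,0,-1.7],[0.0005,0.0024,0,0,0,-1.7],[0,0,0,0,0,0],[0,0,0,0,0,0],[0,0,0,0,0,0]]'
cat > chk.py <<'E'
from meas import *
import sys
def axis_pt(m,near):  # fitted line through the mark's pixels
    n,l,s,c=cv2.connectedComponentsWithStats(m.astype(np.uint8));i=1+np.argmax(s[1:,4]);y,x=np.where(l==i);return np.c_[x,y]
for n in("top","wrist"):
  im=grab(n);M=masks(im)
  for k in("red","blue"):
    for a,c in blobs(M[k]):
        p=plane(im,c,84 if k=="red" else 66)[0]
        if np.hypot(p[0]-535,p[1]+81)<135: print(n,k,a,p.round(1),np.degrees(np.arctan2(p[1]+81.4,p[0]-535.6)).round(1))
  if n=="wrist":
    P=plane(im,axis_pt(M["red"],0),84);Q=plane(im,axis_pt(M["blue"],0),66)
    for L in(P,Q):
      vx,vy,x0,y0=cv2.fitLine(L[:,:2].astype(np.float32),cv2.DIST_L2,0,.01,.01).ravel();print("line",x0,y0,np.degrees(np.arctan2(vy,vx))%180,L[:,:2].min(0),L[:,:2].max(0))
    if len(sys.argv)>1: cv2.imwrite("pics/"+sys.argv[1]+".png",im["color"][:,:,::-1])
E
python3 chk.py
```

```text
time: 9.1
eef_pos: [542.7, -159.6, 91.3]
tool_rot: [0.672, 0.741, 0.001, -0.001]
ft_force: [0.8, 12.3, -12.4]
gripper_width: 0.1
grasp_force: 19.7
top red 13 [448.3 -91.7  84. ] -173.2
wrist red 618 [444.9 -90.3  84. ] -174.4
wrist blue 148 [417.7 -94.   66. ] -173.9
line 444.93057 -90.323326 6.2105727 [433.88086472 -93.67230723] [456.03229554 -87.07205716]
line 417.71838 -93.97793 9.726545 [414.16271936 -96.33780084] [421.36432055 -91.54408927]
```

The mark is in line to within about 0.5° in both views. I'll release the pin, rise, and look again.

```bash

python3 -m creep '[[0,0,0,0,0,0],[0,0,0,0,0,0],[0,0,0,0,0,0],[0,0,0,0,0,0],[0,0,0,0,0,0]]' 0.35
python3 -m creep '[[0,0,-0.02,0,0,0],[0,0,-0.02,0,0,0],[0,0,-0.02,0,0,0],[0,0,-0.02,0,0,0],[0,0,-0.02,0,0,0]]' 
python3 chk.py w4
python3 -c "
from h import *
s=bot.sense();print(R.from_quat(s['tool_rot']).as_matrix().round(4).tolist(),s['joint_pos'])"
```

```text
time: 9.82
eef_pos: [542.5, -161.3, 91.4]
tool_rot: [0.672, 0.741, 0.0, 0.0]
ft_force: [0.6, -0.3, 0.1]
gripper_width: 0.356
grasp_force: 0.0
time: 10.45
eef_pos: [542.3, -161.2, 192.0]
tool_rot: [0.672, 0.741, 0.0, 0.0]
ft_force: [0.3, 0.5, -0.2]
gripper_width: 0.35
grasp_force: 0.0
top red 16 [446.3 -91.9  84. ] -173.3
top blue 4 [429.1 -93.9  66. ] -173.3
wrist red 197 [445.5 -90.5  84. ] -174.3
wrist blue 141 [417.3 -94.1  66. ] -173.9
line 445.53973 -90.4574 6.081721 [434.57651498 -93.85546871] [455.73757784 -87.19699641]
line 417.3412 -94.08523 5.702222 [408.46743111 -96.7492472 ] [425.93125877 -91.4371625 ]
[[-0.0979, 0.9952, 0.0033], [0.9952, 0.098, -0.0013], [-0.0016, 0.0032, -1.0]] [-3.71208671e-01  4.20842743e-01  1.64945993e+00 -7.19425056e-06
  1.06774016e+00 -4.69314596e-01]
```

View pics/w4.png

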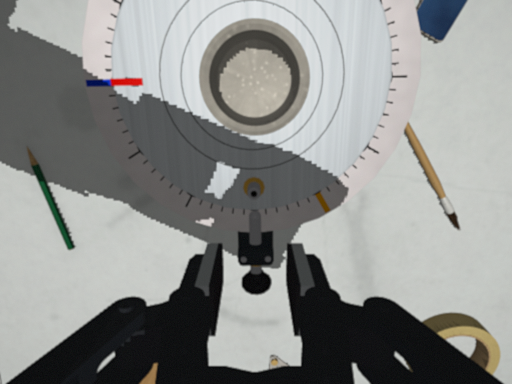

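Red (127,82) and blue (97,83) now lie on one line. The knob is at (256,283). I'll check its position, then move out beyond it with the fingers shut.

```bash

python3 -m creep '[[-0.028,0.0012,0,0,0,-1.3],[-0.028,0.0012,0,0,0,0],[-0.028,0.0012,0,0,0,0],[-0.028,0.0012,0,0,0,0],[-0.028,0.0012,0,0,0,0]]' 0
python3 - <<'E'
from meas import *
s=bot.sense();print(s["eef_pos"],s["gripper_width"])
im=grab("wrist");cv2.imwrite("pics/w5.png",im["color"][:,:,::-1])
E
```

```text
time: 11.18
eef_pos: [564.3, -300.3, 190.1]
tool_rot: [0.663, 0.749, -0.0, -0.001]
ft_force: [-0.3, -0.2, 0.0]
gripper_width: 0.002
grasp_force: 0.0
[ 564.34947045 -300.32853784  190.07316624] 0.0020669688003365923
```

View pics/w5.png

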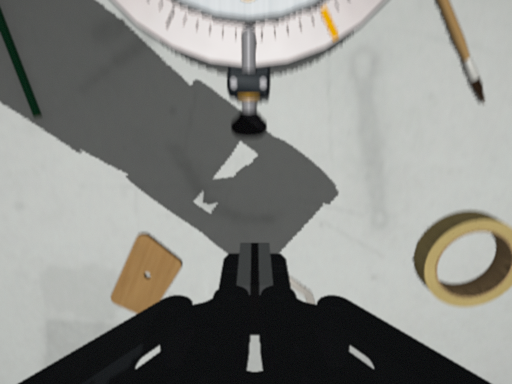

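The knob is at (249,122) and the fingers at column 255, so I'll shift −3 mm along tool y and descend to knob height.

```bash

python3 -m creep '[[0,-0.003,0.0248,0,0,0],[0,0,0.0248,0,0,0],[0,0,0.0248,0,0,0],[0,0,0.0248,0,0,0],[0,0,0.0248,0,0,0]]'
python3 -m creep '[[0.005,0,0,0,0,0],[0.005,0,0,0,0,0],[0.005,0,0,0,0,0],[0.004,0,0,0,0,0],[0.003,0,0,0,0,0]]'
python3 - <<'E'
from meas import *
s=bot.sense();p=np.array(s["eef_pos"][:2])-[535.6,-81.4];print(p@[.1201,-.9928],p@[.9928,.1201])
im=grab("wrist");cv2.imwrite("pics/w6.png",im["color"][:,:,::-1])
E
```

```text
time: 11.85
eef_pos: [561.1, -299.5, 65.5]
tool_rot: [0.663, 0.749, -0.0, -0.001]
ft_force: [0.6, -0.7, 0.1]
gripper_width: 0.001
grasp_force: 0.0
time: 12.48
eef_pos: [559.0, -277.8, 67.7]
tool_rot: [0.663, 0.749, 0.0, 0.0]
ft_force: [0.4, -0.5, -0.3]
gripper_width: 0.0
grasp_force: 0.0
197.82478913226078 -0.32491405634712134
```

View pics/w6.png

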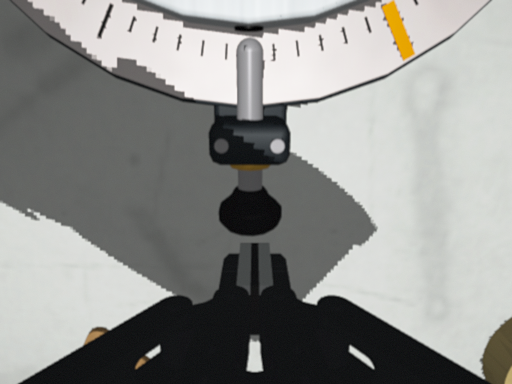

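The fingers (255,245) face the knob (249,212), and the pin nose (250,45) faces a hole in the edge (248,28). Now I'll push.

```bash

python3 -m creep '[[0.003,-0.001,0,0,0,0],[0.003,0,0,0,0,0],[0.003,0,0,0,0,0],[0.003,0,0,0,0,0],[0.002,0,0,0,0,0]]'
python3 -m creep '[[0.002,0,0,0,0,0],[0.002,0,0,0,0,0],[0.001,0,0,0,0,0],[0.001,0,0,0,0,0],[0,0,0,0,0,0]]'
python3 -c "
from h import *
s=bot.sense();p=np.array(s['eef_pos'][:2])-[535.6,-81.4];print(p@[.1201,-.9928],p@[.9928,.1201])"
```

```text
time: 13.15
eef_pos: [556.2, -264.4, 67.3]
tool_rot: [0.663, 0.749, -0.0, 0.0]
ft_force: [-0.1, -2.7, -1.0]
gripper_width: 0.002
grasp_force: 1.3
time: 13.78
eef_pos: [555.5, -258.2, 67.3]
tool_rot: [0.663, 0.749, 0.0, -0.0]
ft_force: [-0.5, -1.6, -0.4]
gripper_width: 0.003
grasp_force: 0.7
177.90234758730418 -1.4828817076512433
```

```bash

python3 -m creep '[[0.001,0,0,0,0,0],[0.001,0,0,0,0,0],[0.001,0,0,0,0,0],[0.001,0,0,0,0,0],[0,0,0,0,0,0]]'
python3 -m creep '[[0.001,0,0,0,0,0],[0.001,0,0,0,0,0],[0.001,0,0,0,0,0],[0.001,0,0,0,0,0],[0,0,0,0,0,0]]'
```

```text
time: 14.4
eef_pos: [555.0, -254.5, 67.3]
tool_rot: [0.663, 0.749, -0.0, 0.0]
ft_force: [0.5, -4.7, -2.3]
gripper_width: 0.002
grasp_force: 2.2
time: 15.02
eef_pos: [555.1, -254.3, 67.5]
tool_rot: [0.663, 0.749, -0.001, 0.003]
ft_force: [1.1, -26.9, -11.5]
gripper_width: 0.0
grasp_force: 13.5
```

It stops hard (27 N) after more than 10 mm of travel in contact, so the knob should be home. I'll back off, rise and verify.

```bash

python3 -m creep '[[-0.004,0,0,0,0,0],[-0.008,0,0,0,0,0],[-0.008,0,0,0,0,0],[-0.008,0,0,0,0,0],[-0.002,0,0,0,0,0]]'
python3 -m creep '[[0,0,-0.025,0,0,0],[0,0,-0.025,0,0,0],[0,0,-0.025,0,0,0],[0,0,-0.025,0,0,0],[0,0,-0.025,0,0,0]]'
python3 chk.py w7
```

```text
time: 15.65
eef_pos: [558.2, -280.7, 67.3]
tool_rot: [0.663, 0.748, 0.0, 0.0]
ft_force: [0.7, -0.7, -0.4]
gripper_width: 0.001
grasp_force: 0.0
time: 16.27
eef_pos: [558.1, -280.0, 193.1]
tool_rot: [0.663, 0.749, 0.0, -0.0]
ft_force: [-0.3, 0.3, -0.1]
gripper_width: -0.001
grasp_force: 0.0
top red 16 [446.3 -91.9  84. ] -173.3
top blue 15 [421.5 -95.2  66. ] -173.1Traceback (most recent call last):
  File "chk.py", line 12, in <module>
    P=plane(im,axis_pt(M["red"],0),84);Q=plane(im,axis_pt(M["blue"],0),66)
               ~~~~~~~^^^^^^^^^^^^
  File "chk.py", line 4, in axis_pt
    n,l,s,c=cv2.connectedComponentsWithStats(m.astype(np.uint8));i=1+np.argmax(s[1:,4]);y,x=np.where(l==i);return np.c_[x,y]
                                                                     ~~~~~~~~~^^^^^^^^^
    return _wrapfunc(a, 'argmax', axis=axis, out=out, **kwds)
    return bound(*args, **kwds)
ValueError: attempt to get argmax of an empty sequence
```

```bash
python3 - <<'E'
from h import *
im=grab("wrist");cv2.imwrite("pics/w8.png",im["color"][:,:,::-1])
s=grab("side");cv2.imwrite("pics/s8.png",cv2.resize(s["color"][180:320,140:320],None,fx=4,fy=4,interpolation=cv2.INTER_CUBIC)[:,:,::-1])
E
```

```text
(no output)
```

View pics/w8.png

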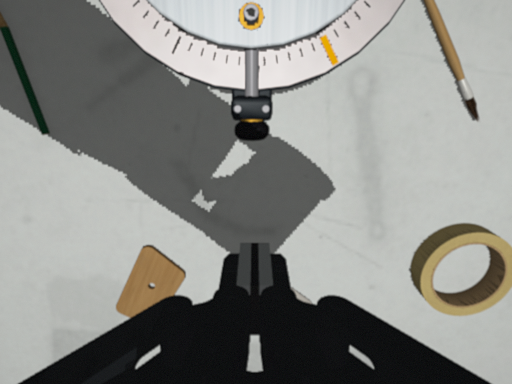

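The knob (252,131) now sits against its bracket (252,107), about 19 px (14 mm) further in than before. The pin reaches into the wheel edge, and the top view has red at −173.3° and blue at −173.1°.

```bash
python3 -c "
from plant import bot
print(bot.hand_in())"
```

```text
the job is handed in; nothing more can be done
None
```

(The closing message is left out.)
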